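# Roll the bearing sleeve up the ramp to its stop

## Task

With the fingertips behind it, slowly roll the bearing sleeve (the tube with the open bore) up its lane of the ramp, over the crest, until it rests against the stop plate at the head, then move clear. Push it only, never lift it, and never let it run ahead or roll freely back down the slope. Leave the roller with the stub journals at the foot of its own lane, and do not disturb the things around the ramp.

Things in the scene. Friction and masses are not known exactly. Their poses are not given: they have to be found in the camera images.
- ramp: Fixed steel ramp, base 280 x 180 mm. Origin: centre of its underside on the bench; x points up the slope to the stop (away from the robot, whole ramp turned up to 0.25 rad), y left, z up. Two lanes along x, centred at y = +40 and -40 mm, 56 mm wide between guide rails 10 mm high. A foot bar (x = -127 to -115, top z = 23 mm) keeps the rollers at the foot.
- crest (a point): Middle of the crest line, on the ramp at x = 45, y = 0, z = 36.5 mm. Before it the lanes rise at 8 degrees, from z = 14 mm at x = -115 mm; what is let go there rolls back. Behind it a short seat slopes 6 degrees down to the stop plate (face at x = 90, top at z = 62 mm); what is past the crest rolls on to the stop and stays.
- sleeve: The bearing sleeve: polished, oiled steel tube, diameter 44, bore 28, length 50 mm, 0.25 to 0.45 kg, lying across the left or right lane (varies) against the foot bar. Origin: its centre; y is the tube's axis, along the ramp's y. In ramp coordinates its centre is at x = -99, z = 38.5 mm at the foot, z = 58.5 over the crest, x = 68, z = 56 at the stop. It rolls freely: 1 N moves it.
- roller: A second roller at the foot of the other lane, to be left there: solid, same 44 mm diameter, body 38 mm long, with thin 15 mm stub journals sticking out of both ends (54 mm over all). Origin: its centre, on its axis; y is its axis.
- seat_left (a point): Where a seated sleeve's centre lies in the left (+y) lane, 22 mm before the stop face.
- seat_right (a point): Where a seated sleeve's centre lies in the right (-y) lane, 22 mm before the stop face.
- small_tin: Lidded grease tin, diameter 64, height 42 mm, loose on the bench at the near left; leave alone. Origin: centre of its underside.
- pin_punch: Steel pin punch, 118 x 13 x 12 mm, loose on the bench at the near right; leave alone. Origin: centre of its underside, long axis y.
- coupling_nut: Long hex coupling nut, 41 x 52 x 36 mm, loose just left of the ramp; leave alone. Origin: centre of its underside.
- tape_roll: Black roll of tape, diameter 47, height 18 mm, lying flat just right of the ramp; leave alone. Origin: centre of its underside.
- brass_fitting: Brass hose fitting, 22 x 56 x 19 mm, loose on the bench at the far left; leave alone. Origin: centre of its underside.
Things that resemble listed ones, but are neither listed nor needed, are in the scene too. What is shaped like the sleeve but green is not meant.

How it is judged:
By the outcome, as a careful person would: the job done as asked, in the order asked, and still so for the second after the job is handed in, with the robot touching nothing.
It also fails if it takes over 42 s, if anything falls off the work surface, if the arm or the gripper's body presses on something with over 40 N, if the wrist force passes 120 N, or if a joint passes its speed limit or range.

## Robot

A 6-joint arm with a two-finger parallel gripper is mounted at the origin on a cart in front of the work surface, level with it; the furniture and walls round the work are solid. World frame = base frame: x ahead of the robot, y to its left, z up, the work surface at z = 0. Lengths are in mm, angles in rad, forces in N, time in s.
With the tool pointing down it reaches from about 350 to 875 mm from the base axis. Payload 4.2 kg.
Tool frame: the origin (TCP) lies at the very end of the fingers, on their centre line; the grasp point (between the pads) lies 19 mm behind it; z points along the fingers, y is the line along which they close (so a half turn about z gives the same grasp; the last joint's range is limited). The gripper opens to 85 mm and grips with 20 to 120 N. Pads are 22 mm wide; open, the fingers measure 114 mm over their backs; the gripper's body (76 mm by 85 mm) begins 54 mm behind the grasp point. The pads swing forward as they close: fully open they stand 13 mm farther back than shut.
Start: joints at [1.4, 0.385, 0.008, 0, -1.194, -0.259], TCP at [260.397, 568.148, 231.312] pointing down, gripper open.
Joint ranges: [-3.14, 3.14], [-1.21, 2.06], [-1.07, 1.41], [-3.16, 2.05], [-2.99, -0.16], [-3.1, 3.1]. Speed limits (rad/s): [2.79, 2.79, 3.14, 3.14, 3.14, 3.14].

## Interface

Orientations are given as a unit quaternion [x, y, z, w].
In Python, from bench import arm, optics gives the robot as it stands. The module is installed in compiled form; this text tells all that it offers.
- The arm moves only by the tool step_arm, never from a script. Its argument "motion" is a list of rows, each an object with "dr": the turn, a rotation vector about the tool's x, y, z in units of 8 degrees (1.0 is 8 degrees), a list of three; "slide": the shift along the tool's x, y, z in mm, a list of three; "jaw": the finger opening in mm, from 0 to 85.4. A call has exactly 8 rows; each row is the pose to reach, as a shift and turn from the pose commanded when the call began, along the tool's axes at that moment; what a row does not reach only later rows make up. A row lasts 1/8 s, in which the tool goes at most 62.5 mm and 10.7 degrees, less where a joint would pass 70% of its speed; a pose out of reach is approached as far as the arm can. A call with a gripper value outside its range is refused whole. The fingers move at their own pace and stop on an object; the grip force is fixed at half the most. Time passes only in rows, so rows that repeat a pose let the fingers close, or fill a call up. It gives the time, the measured TCP pose, the force, the opening and the grip force at its end, in the units of the state.
- arm.read_state(): the state, without advancing time (a new reading comes with each control period).
- optics.get_image(name): name is "side" or "top" or "wrist"; returns the picture (400x640x3 uint8, blue, green, red); there is no depth.
- optics.camera_info(name): a dict with "camera_matrix" (3x3 intrinsics, pixels), "k1" (the pictures are not rectified: a ray, as slopes to the right and down, at radius r is drawn at 1 + k1 r^2 times it, then the intrinsics apply), "view" (4x4, takes a point from world to camera coordinates); the wrist camera has in their place "T_tool_cam" (4x4, takes a point from camera to tool coordinates, whose origin is the TCP and whose axes are the flange's). Camera axes: x right, y up, looking along -z (the intrinsics and any distortion apply to the point x, -y, -z); pixel columns grow to the right and rows downward; lengths in mm; the calibration is good to about 2 mm. A picture is of the moment at which its call begins: read the wrist's pose just before it. camera_info takes no time and is no camera call.
- arm.job_done(): hands the job in; it is judged then, once.
The state is a dict: "clock": time; "joints": joint angles; "joint_vel": joint speeds; "joint_efforts": joint torques, N m; "position": TCP position; "ee_rot": TCP orientation; "contact_force": force on the tool from outside, world axes, zero at the start; "wrist_torque": the same for the moment, N m; "gripper_width": finger opening in mm; "grasp_force": force on a finger pad.
Only numpy, scipy, OpenCV 4.12 (cv2) and the standard library are available. Lean on these libraries where they do the work, as an engineer would, in place of code of your own. Each camera call takes 0.05 s, during which the arm holds its last target. There are 200 camera calls.

## Working session

There is one attempt and no reset: what is moved stays moved. The work goes in short steps, Python scripts to look and compute and a tool call to move; the robot and the scene stay as the last step left them, time stands still between calls to the robot, and variables do not carry over. Pictures are saved under pics/ and viewed, at most 10 in all, crops included, and the job is handed in when it is done.

Besides the shell and the picture viewer there is one more tool, called after "Call:" as name([rows], argument=value, ...), one row to a line, values as JSON. step_arm: Moves the arm, as the interface text tells. Its arguments: {"type":"object","properties":{"motion":{"type":"array","items":{"type":"object","properties":{"dr":{"type":"array","items":{"type":"number"}},"slide":{"type":"array","items":{"type":"number"}},"jaw":{"type":"number"}}}}},"required":["motion"]}

```bash
mkdir -p pics
python3 - <<'E'
from bench import arm, optics
import cv2, numpy as np
np.set_printoptions(suppress=True,precision=4)
for n in("top","side"):
    cv2.imwrite(f"pics/{n}.png",optics.get_image(n))
for n in("top","side","wrist"):
    print(n,optics.camera_info(n))
print(arm.read_state())
E
```

```text
top {'camera_matrix': array([[472.3056,   0.    , 312.3752],
       [  0.    , 472.3056, 200.064 ],
       [  0.    ,   0.    ,   1.    ]]), 'k1': -0.0010063824970702572, 'view': array([[   0.0287,   -0.9996,   -0.0057,  101.2802],
       [   0.9935,    0.0279,    0.1102, -557.3113],
       [  -0.11  ,   -0.0089,    0.9939, -937.4676],
       [   0.    ,    0.    ,    0.    ,    1.    ]])}
side {'camera_matrix': array([[374.8563,   0.    , 323.0016],
       [  0.    , 374.8563, 194.5716],
       [  0.    ,   0.    ,   1.    ]]), 'k1': -0.06595958480606778, 'view': array([[  -0.961 ,   -0.2756,   -0.0232,  579.1764],
       [   0.1456,   -0.5756,    0.8046,  -94.3983],
       [  -0.2351,    0.7699,    0.5933, -852.9484],
       [   0.    ,    0.    ,    0.    ,    1.    ]])}
wrist {'camera_matrix': array([[314.8949,   0.    , 324.0249],
       [  0.    , 314.8949, 198.1482],
       [  0.    ,   0.    ,   1.    ]]), 'k1': 0.0036983837822893496, 'T_tool_cam': array([[   0.0008,    0.9465,    0.3227,   81.5436],
       [   1.    ,   -0.0007,   -0.0003,    0.5507],
       [  -0.    ,    0.3227,   -0.9465, -142.4063],
       [   0.    ,    0.    ,    0.    ,    1.    ]])}
{'clock': 0.1, 'joints': array([ 1.3996,  0.3855,  0.0068, -0.0005, -1.194 , -0.2587]), 'joint_vel': array([ 0.0006, -0.0029,  0.0026,  0.0014, -0.0004, -0.0003]), 'joint_efforts': array([ -0.0011, -39.332 ,  18.8929,   4.198 ,  -0.0026,   0.    ]), 'position': array([260.1872, 567.6813, 230.3229]), 'ee_rot': array([ 0.977 , -0.2134, -0.0002,  0.001 ]), 'contact_force': array([-0.0374, -1.0591, -0.2817]), 'wrist_torque': array([ 0.0233, -0.0052,  0.0126]), 'grasp_force': 0.0, 'gripper_width': 85.47716729310744}
```

View pics/top.png

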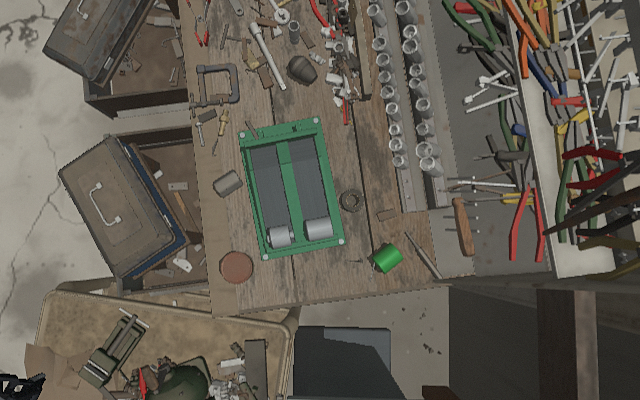

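View pics/side.png

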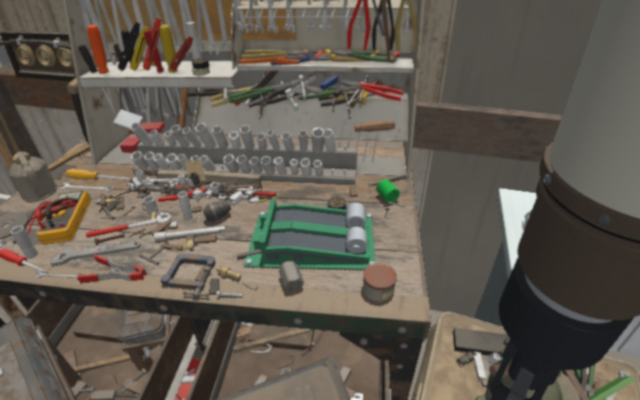

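The top view shows the green ramp, with corners at about (240,131), (322,117), (342,241) and (265,258). The rollers are at (279,237) and (317,229), so I'll zoom in to tell them apart.

```bash
cat > h.py <<'E'
import cv2, numpy as np
from bench import arm, optics
from scipy.spatial.transform import Rotation as R
np.set_printoptions(suppress=True,precision=3)
def ray(n,uv):
    i=optics.camera_info(n); K=i["camera_matrix"]
    d=np.array([(uv[0]-K[0,2])/K[0,0],(uv[1]-K[1,2])/K[1,1]]); s=d.copy()
    for _ in range(10): s=d/(1+i["k1"]*(s@s))
    c=np.array([s[0],-s[1],-1])
    if n=="wrist":
        st=arm.read_state(); T=np.eye(4); T[:3,:3]=R.from_quat(st["ee_rot"]).as_matrix(); T[:3,3]=st["position"]
        M=T@i["T_tool_cam"]
    else: M=np.linalg.inv(i["view"])
    return M[:3,3],M[:3,:3]@c
def onz(n,uv,z):
    o,d=ray(n,uv); return o+d*(z-o[2])/d[2]
E
python3 - <<'E'
from h import *
a=cv2.imread("pics/top.png"); b=cv2.imread("pics/side.png")
A=cv2.resize(a[110:265,230:350],None,fx=3.2,fy=3.2,interpolation=2)
B=cv2.resize(b[195:275,240:385],None,fx=2.7,fy=2.7,interpolation=2)
c=np.zeros((A.shape[0],A.shape[1]+B.shape[1],3),np.uint8); c[:,:A.shape[1]]=A; c[:B.shape[0],A.shape[1]:]=B
cv2.imwrite("pics/m.png",c)
hsv=cv2.cvtColor(a,cv2.COLOR_BGR2HSV)
m=cv2.inRange(hsv,(65,90,30),(90,255,255)); m[:,360:]=0;m[:100]=0;m[270:]=0;m[:,:230]=0
cs,_=cv2.findContours(m,0,1); k=max(cs,key=cv2.contourArea)
r=cv2.minAreaRect(k); print(r,cv2.boxPoints(r)); print(cv2.approxPolyDP(cv2.convexHull(k),4,True)[:,0])
for p in[(240,131),(322,117),(342,241),(265,258)]: print(onz("top",p,14))
E
```

```text
((290.673095703125, 187.8654022216797), (129.82888793945312, 85.70275115966797), 78.69007110595703) [[235.923 132.615]
 [319.962 115.808]
 [345.423 243.115]
 [261.385 259.923]]
[[318 117]
 [345 243]
 [262 259]
 [238 133]]
[699.283 275.106  14.   ]
[734.488 101.863  14.   ]
[472.741  53.586  14.   ]
[433.306 211.353  14.   ]
```

View pics/m.png

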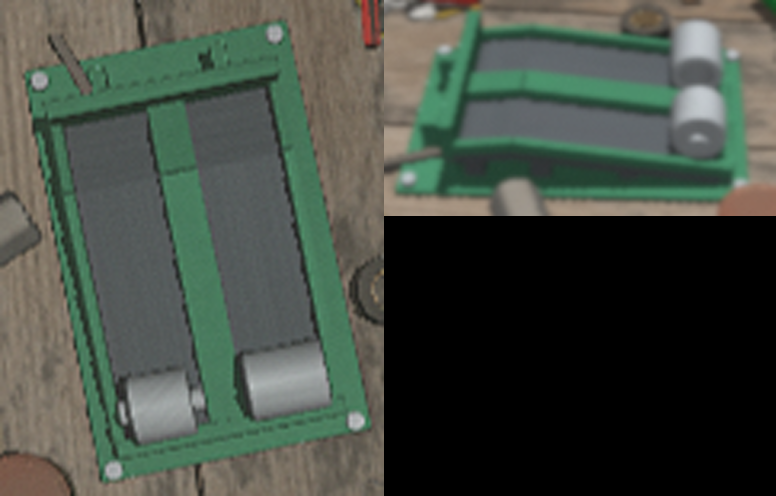

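The roller with journals is in the left lane (crop 160,405), and the sleeve is in the right lane (crop 285,380). White screws mark the ramp's base corners, so I'll triangulate them.

```bash
cat >> h.py <<'E'
def tri(u,v):
    o1,d1=ray("top",u);o2,d2=ray("side",v)
    s=np.linalg.lstsq(np.c_[d1,-d2],o2-o1,rcond=None)[0]
    p,q=o1+s[0]*d1,o2+s[1]*d2; return (p+q)/2,np.linalg.norm(p-q)
E
python3 - <<'E'
from h import *
a=cv2.imread("pics/top.png"); b=cv2.imread("pics/side.png")
def cen(im,p):
    g=cv2.cvtColor(im,6).astype(float); hs=cv2.cvtColor(im,40)
    x,y=map(int,np.round(p)); w=4; s=hs[y-w:y+w+1,x-w:x+w+1,1]; v=g[y-w:y+w+1,x-w:x+w+1]
    m=np.clip(v-130,0,None)*(s<70); Y,X=np.mgrid[y-w:y+w+1,x-w:x+w+1]
    return np.array([(m*X).sum(),(m*Y).sum()])/m.sum()
T=[(242.2,135),(315.9,120.6),(341.3,241.6),(265.3,256.9)]
S={0:(248.5,260.9),2:(369.3,215.4),3:(371.9,263.5)}
Tc=[cen(a,p) for p in T]; print(Tc)
for k,p in S.items(): q=cen(b,p); print(k,q,tri(Tc[k],q))
for z in(6,10):
    P=np.array([onz("top",p,z) for p in Tc]); print(z,P.mean(0),P)
    h=(P[0]+P[1]-P[2]-P[3]);l=(P[0]+P[3]-P[1]-P[2]); print(np.arctan2(h[1],h[0]),np.arctan2(-l[0],l[1]),np.linalg.norm(h)/2,np.linalg.norm(l)/2)
# sleeve blob (top): grey bright
hs=cv2.cvtColor(a,40); m=((hs[...,1]<40)&(hs[...,2]>110)).astype(np.uint8); m[:, :300]=0;m[:,336:]=0;m[:212]=0;m[246:]=0
n,l,st,c=cv2.connectedComponentsWithStats(m); k=1+st[1:,4].argmax(); print(st[k],c[k],onz("top",c[k],55))
E
```

```text
[array([241.775, 134.645]), array([315.469, 120.004]), array([340.892, 241.111]), array([265.108, 256.558])]
0 [248.187 260.188] (array([691.832, 271.311,  11.41 ]), np.float64(0.59754748746836))
2 [369.343 213.605] (array([470.706,  55.682,  14.534]), np.float64(3.4819507209505716))
3 [372.294 262.227] (array([435.18 , 211.21 ,  13.161]), np.float64(2.1560476748367297))
6 [583.034 163.865   6.   ] [[693.474 272.304   6.   ]
 [729.843 115.634   6.   ]
 [472.65   55.438   6.   ]
 [436.168 212.086   6.   ]]
0.22990314817855834 0.22845629002468212 264.2014014382529 160.8377278683277
10 [582.485 163.641  10.   ] [[692.479 271.641  10.   ]
 [728.7   115.605  10.   ]
 [472.549  55.653  10.   ]
 [436.214 211.666  10.   ]]
0.22990314817855836 0.22845629002468212 263.1314924086503 160.18639999341744
[306 218  28  22 448] [319.353 228.533] [495.077 101.375  55.   ]
```

Call:
step_arm([
  {"slide": [20,20,5],"dr": [0,0,-0.4],"jaw": 10},
  {"slide": [60,58,15],"dr": [0,0,-1.2],"jaw": 10},
  {"slide": [103,100,28],"dr": [0,0,-2.0],"jaw": 10},
  {"slide": [146,142,40],"dr": [0,0,-2.8],"jaw": 10},
  {"slide": [190,184,52],"dr": [0,0,-3.6],"jaw": 10},
  {"slide": [233,226,64],"dr": [0,0,-4.3],"jaw": 10},
  {"slide": [276,268,76],"dr": [0,0,-4.72],"jaw": 10},
  {"slide": [315,306,87],"dr": [0,0,-4.72],"jaw": 10},
])

```text
clock: 1.1
position: [419.4, 156.7, 143.9]
ee_rot: [0.993, 0.115, -0.0, 0.0]
contact_force: [0.6, 0.9, -0.2]
gripper_width: 9.8
grasp_force: 0.0
```

Call:
step_arm([
  {"slide": [3,20,10],"jaw": 10},
  {"slide": [6,42,25],"jaw": 10},
  {"slide": [9,60,40],"jaw": 10},
  {"slide": [10,70,52],"jaw": 10},
  {"slide": [10,71,60],"jaw": 10},
  {"slide": [10,71,64],"jaw": 10},
  {"slide": [10,71,64],"jaw": 10},
  {"slide": [10,71,64],"jaw": 10},
])

```text
$.motion[0]: bad value
```

Run:
```python
from h import *
s=arm.read_state(); print(s["position"],R.from_quat(s["ee_rot"]).as_matrix(),s["contact_force"])
w=optics.get_image("wrist"); cv2.imwrite("pics/w1.png",w)
```

```text
[419.358 156.686 143.9  ] [[ 0.974  0.228 -0.   ]
 [ 0.228 -0.974 -0.   ]
 [-0.     0.    -1.   ]] [ 0.605  0.934 -0.159]
```

View pics/w1.png

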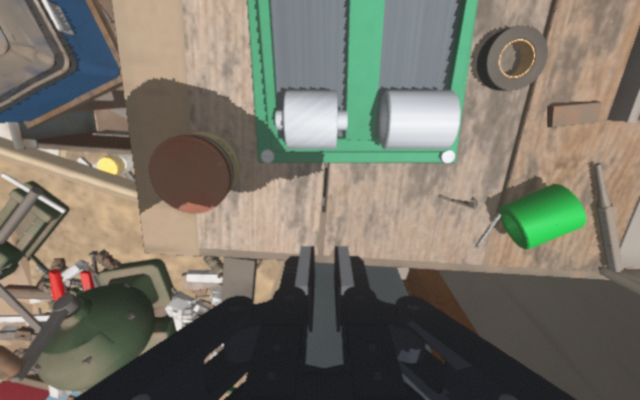

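The wrist view shows the sleeve in the right lane at about (419,118), the roller at (312,120) and the yaw aligned. The move was refused because rows need "dr", so I'll resend it.

Call:
step_arm([
  {"slide": [3,20,10],"dr": [0,0,0],"jaw": 10},
  {"slide": [6,42,25],"dr": [0,0,0],"jaw": 10},
  {"slide": [9,60,40],"dr": [0,0,0],"jaw": 10},
  {"slide": [10,70,52],"dr": [0,0,0],"jaw": 10},
  {"slide": [10,71,60],"dr": [0,0,0],"jaw": 10},
  {"slide": [10,71,64],"dr": [0,0,0],"jaw": 10},
  {"slide": [10,71,64],"dr": [0,0,0],"jaw": 10},
  {"slide": [10,71,64],"dr": [0,0,0],"jaw": 10},
])

```text
clock: 2.15
position: [445.3, 92.4, 80.7]
ee_rot: [0.993, 0.115, 0.0, -0.0]
contact_force: [0.0, 0.7, 0.6]
gripper_width: 10.1
grasp_force: 0.0
```

```bash
cat >> h.py <<'E'
def ramp(p):
    d=np.asarray(p)-[582.3,163.6,0]; c,s=np.cos(.229),np.sin(.229)
    return np.array([c*d[0]+s*d[1],-s*d[0]+c*d[1],p[2]])
E
python3 - <<'E'
from h import *
s=arm.read_state(); print(s["position"],ramp(s["position"]),s["contact_force"])
w=optics.get_image("wrist"); cv2.imwrite("pics/w2.png",w)
hs=cv2.cvtColor(w,40)
m=((hs[...,1]<40)&(hs[...,2]>110)).astype(np.uint8)
n,l,st,c=cv2.connectedComponentsWithStats(m)
for k in range(1,n):
    if st[k,4]>800: print(st[k],c[k],ramp(onz("wrist",c[k],55)))
E
```

```text
[445.338  92.403  80.715] [-149.549  -38.248   80.715] [0.038 0.659 0.598]
[ 127    0  112  120 9287] [186.367  49.632] [-49.291  29.153  55.   ]
[  275     0   101   186 16286] [325.711  90.266] [-67.802 -38.608  55.   ]
[ 423   25   76   83 2493] [458.344  67.487] [ -57.095 -104.068   55.   ]
[ 604   51   36   99 1654] [627.081 115.919] [ -80.24  -194.204   55.   ]
[ 139  118   72   53 2616] [175.201 143.02 ] [-94.527  41.416  55.   ]
[ 569  198   71  128 3511] [616.449 275.315] [-174.954 -217.101   55.   ]
[ 118  305   75   36 1290] [155.074 318.99 ] [-208.266   71.478   55.   ]
[  95  330   52   44 1122] [117.072 349.322] [-233.022  101.172   55.   ]
```

View pics/w2.png

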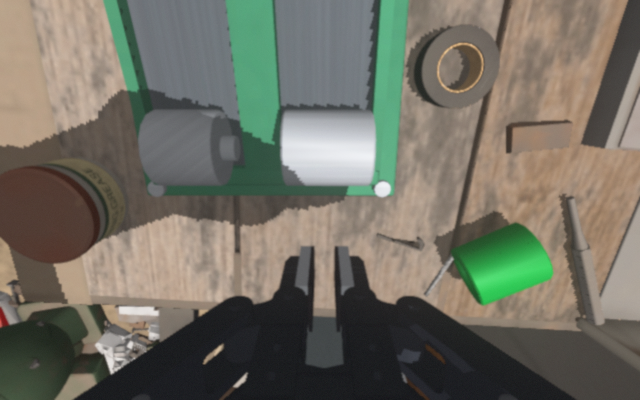

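The wrist view shows the sleeve at (328,147), straight ahead of the fingers (column 325), and nothing lies under the descent.

Call:
step_arm([
  {"slide": [0,1,10],"dr": [0,0,0],"jaw": 10},
  {"slide": [0,1.5,24],"dr": [0,0,0],"jaw": 10},
  {"slide": [0,1.5,37],"dr": [0,0,0],"jaw": 10},
  {"slide": [0,1.5,46],"dr": [0,0,0],"jaw": 10},
  {"slide": [0,1.5,50],"dr": [0,0,0],"jaw": 10},
  {"slide": [2,1.5,50.5],"dr": [0,0,0],"jaw": 10},
  {"slide": [5,1.5,50.5],"dr": [0,0,0],"jaw": 10},
  {"slide": [8,1.5,50.5],"dr": [0,0,0],"jaw": 10},
])

```text
clock: 3.2
position: [453.8, 92.5, 30.2]
ee_rot: [0.993, 0.114, 0.001, -0.0]
contact_force: [0.1, -0.3, 0.0]
gripper_width: 10.3
grasp_force: 0.0
```

Call:
step_arm([
  {"slide": [2,0,0],"dr": [0,0,0],"jaw": 10},
  {"slide": [4,0,0],"dr": [0,0,0],"jaw": 10},
  {"slide": [5.5,0,0],"dr": [0,0,0],"jaw": 10},
  {"slide": [7,0,0],"dr": [0,0,0],"jaw": 10},
  {"slide": [8.5,0,0],"dr": [0,0,0],"jaw": 10},
  {"slide": [10,0,0],"dr": [0,0,0],"jaw": 10},
  {"slide": [11.5,0,0],"dr": [0,0,0],"jaw": 10},
  {"slide": [13,0,0],"dr": [0,0,0],"jaw": 10},
])

```text
clock: 4.2
position: [465.3, 94.8, 29.6]
ee_rot: [0.993, 0.114, -0.001, 0.0]
contact_force: [-1.0, -0.3, -0.0]
gripper_width: 9.9
grasp_force: 0.7
```

Run:
```python
from h import *
s=arm.read_state(); print(s["position"],ramp(s["position"]),s["contact_force"])
w=optics.get_image("wrist"); t=optics.get_image("side"); c=np.hstack([cv2.resize(w,(480,300)),cv2.resize(t[195:275,240:360],(320,213))[:,:] if 0 else np.vstack([cv2.resize(t[195:275,240:380],(320,183)),np.zeros((117,320,3),np.uint8)])])
cv2.imwrite("pics/w3.png",c)
```

```text
[465.302  94.832  29.617] [-129.555  -40.414   29.617] [-1.016 -0.295 -0.016]
```

View pics/w3.png

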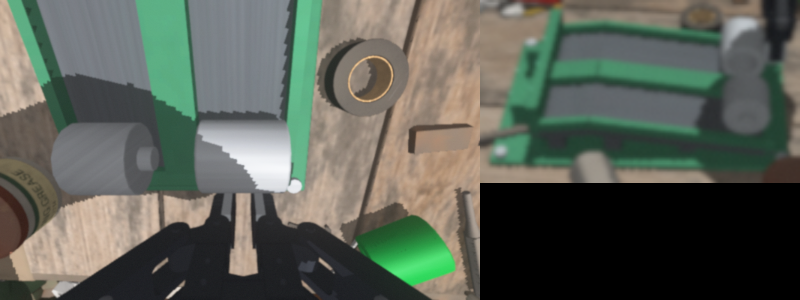

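The fingers are centred behind the sleeve and touching it at about 1 N. Now I'll roll it up the 8° slope slowly.

Call:
step_arm([
  {"slide": [2,0,-0.3],"dr": [0,0,0],"jaw": 10},
  {"slide": [4,0,-0.6],"dr": [0,0,0],"jaw": 10},
  {"slide": [6,0,-0.9],"dr": [0,0,0],"jaw": 10},
  {"slide": [8,0,-1.2],"dr": [0,0,0],"jaw": 10},
  {"slide": [10,0,-1.4],"dr": [0,0,0],"jaw": 10},
  {"slide": [12,0,-1.7],"dr": [0,0,0],"jaw": 10},
  {"slide": [14,0,-2.0],"dr": [0,0,0],"jaw": 10},
  {"slide": [16,0,-2.3],"dr": [0,0,0],"jaw": 10},
])

```text
clock: 5.3
position: [481.6, 98.8, 32.1]
ee_rot: [0.993, 0.114, 0.0, -0.0]
contact_force: [-2.0, 0.1, -0.1]
gripper_width: 9.7
grasp_force: 0.7
```

Call:
step_arm([
  {"slide": [2,0,-0.3],"dr": [0,0,0],"jaw": 10},
  {"slide": [4,0,-0.6],"dr": [0,0,0],"jaw": 10},
  {"slide": [6,0,-0.9],"dr": [0,0,0],"jaw": 10},
  {"slide": [8,0,-1.2],"dr": [0,0,0],"jaw": 10},
  {"slide": [10,0,-1.4],"dr": [0,0,0],"jaw": 10},
  {"slide": [12,0,-1.7],"dr": [0,0,0],"jaw": 10},
  {"slide": [14,0,-2.0],"dr": [0,0,0],"jaw": 10},
  {"slide": [16,0,-2.3],"dr": [0,0,0],"jaw": 10},
])

```text
clock: 6.3
position: [497.2, 102.5, 34.4]
ee_rot: [0.993, 0.114, -0.0, 0.0]
contact_force: [-1.6, -0.1, 0.9]
gripper_width: 9.7
grasp_force: 0.7
```

```bash
cat > look.py <<'E'
from h import *
import sys
s=arm.read_state(); print(s["position"],ramp(s["position"]),s["contact_force"])
w=optics.get_image("wrist"); t=optics.get_image("side")
c=np.hstack([cv2.resize(w,(480,300)),np.vstack([cv2.resize(t[195:275,240:380],(320,183)),np.zeros((117,320,3),np.uint8)])])
cv2.imwrite(f"pics/{sys.argv[1]}.png",c)
E
python3 look.py p1
```

```text
[497.184 102.473  34.413] [-96.77  -40.21   34.413] [-1.603 -0.119  0.899]
```

View pics/p1.png

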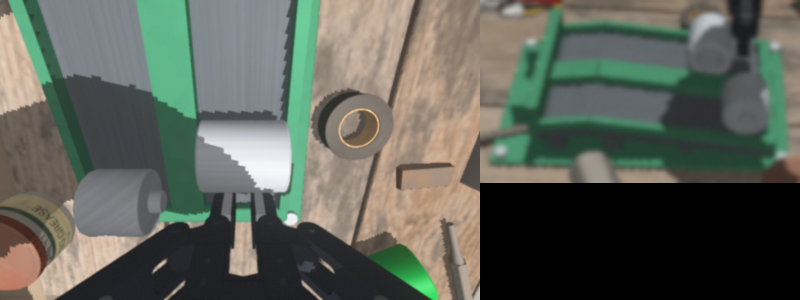

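The sleeve is rolling straight with the fingertips right behind it (sleeve at 243,157 in the left panel), and the roller hasn't moved.

Call:
step_arm([
  {"slide": [2.2,0,-0.3],"dr": [0,0,0],"jaw": 10},
  {"slide": [4.5,0,-0.6],"dr": [0,0,0],"jaw": 10},
  {"slide": [6.8,0,-1.0],"dr": [0,0,0],"jaw": 10},
  {"slide": [9,0,-1.3],"dr": [0,0,0],"jaw": 10},
  {"slide": [11.2,0,-1.6],"dr": [0,0,0],"jaw": 10},
  {"slide": [13.5,0,-1.9],"dr": [0,0,0],"jaw": 10},
  {"slide": [15.8,0,-2.2],"dr": [0,0,0],"jaw": 10},
  {"slide": [18,0,-2.5],"dr": [0,0,0],"jaw": 10},
])

```text
clock: 7.4
position: [514.7, 106.6, 36.9]
ee_rot: [0.993, 0.114, 0.0, 0.0]
contact_force: [-1.7, -0.4, 0.6]
gripper_width: 10.0
grasp_force: 0.7
```

Call:
step_arm([
  {"slide": [2.2,0,-0.3],"dr": [0,0,0],"jaw": 10},
  {"slide": [4.5,0,-0.6],"dr": [0,0,0],"jaw": 10},
  {"slide": [6.8,0,-1.0],"dr": [0,0,0],"jaw": 10},
  {"slide": [9,0,-1.3],"dr": [0,0,0],"jaw": 10},
  {"slide": [11.2,0,-1.6],"dr": [0,0,0],"jaw": 10},
  {"slide": [13.5,0,-1.9],"dr": [0,0,0],"jaw": 10},
  {"slide": [15.8,0,-2.2],"dr": [0,0,0],"jaw": 10},
  {"slide": [18,0,-2.5],"dr": [0,0,0],"jaw": 10},
])

```text
clock: 8.4
position: [532.3, 110.6, 39.4]
ee_rot: [0.993, 0.114, 0.0, 0.0]
contact_force: [-1.2, -1.1, 1.0]
gripper_width: 10.3
grasp_force: 0.7
```

Call:
step_arm([
  {"slide": [2.2,0,-0.3],"dr": [0,0,0],"jaw": 10},
  {"slide": [4.5,0,-0.6],"dr": [0,0,0],"jaw": 10},
  {"slide": [6.8,0,-1.0],"dr": [0,0,0],"jaw": 10},
  {"slide": [9,0,-1.3],"dr": [0,0,0],"jaw": 10},
  {"slide": [11.2,0,-1.6],"dr": [0,0,0],"jaw": 10},
  {"slide": [13.5,0,-1.9],"dr": [0,0,0],"jaw": 10},
  {"slide": [15.8,0,-2.2],"dr": [0,0,0],"jaw": 10},
  {"slide": [18,0,-2.5],"dr": [0,0,0],"jaw": 10},
])

```text
clock: 9.4
position: [549.8, 114.7, 41.9]
ee_rot: [0.993, 0.114, 0.0, 0.0]
contact_force: [-1.1, -0.3, 1.2]
gripper_width: 9.8
grasp_force: 0.7
```

Call:
step_arm([
  {"slide": [2.2,0,-0.3],"dr": [0,0,0],"jaw": 10},
  {"slide": [4.5,0,-0.6],"dr": [0,0,0],"jaw": 10},
  {"slide": [6.8,0,-1.0],"dr": [0,0,0],"jaw": 10},
  {"slide": [9,0,-1.3],"dr": [0,0,0],"jaw": 10},
  {"slide": [11.2,0,-1.6],"dr": [0,0,0],"jaw": 10},
  {"slide": [13.5,0,-1.9],"dr": [0,0,0],"jaw": 10},
  {"slide": [15.8,0,-2.2],"dr": [0,0,0],"jaw": 10},
  {"slide": [18,0,-2.5],"dr": [0,0,0],"jaw": 10},
])

```text
clock: 10.4
position: [567.3, 118.8, 44.4]
ee_rot: [0.993, 0.114, 0.0, -0.0]
contact_force: [-1.0, 0.2, 0.3]
gripper_width: 10.0
grasp_force: 0.7
```

```bash
python3 look.py p2
```

```text
[567.348 118.849  44.43 ] [-24.72  -40.188  44.43 ] [-1.042  0.173  0.266]
```

View pics/p2.png

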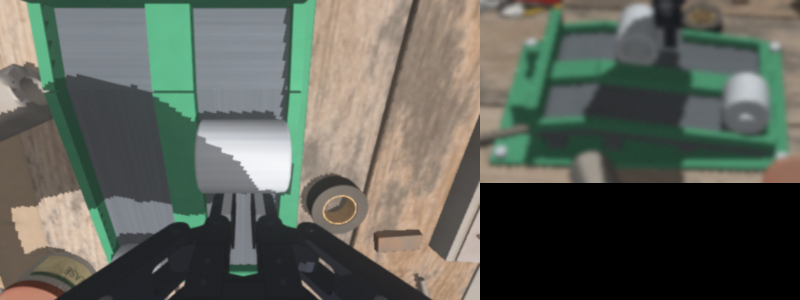

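Everything still looks right: the sleeve (243,157) is about 40 mm short of the crest line and the roller is at the foot. I'll continue over the crest and follow it to the stop.

Call:
step_arm([
  {"slide": [2.2,0,-0.3],"dr": [0,0,0],"jaw": 10},
  {"slide": [4.5,0,-0.6],"dr": [0,0,0],"jaw": 10},
  {"slide": [6.8,0,-1.0],"dr": [0,0,0],"jaw": 10},
  {"slide": [9,0,-1.3],"dr": [0,0,0],"jaw": 10},
  {"slide": [11.2,0,-1.6],"dr": [0,0,0],"jaw": 10},
  {"slide": [13.5,0,-1.9],"dr": [0,0,0],"jaw": 10},
  {"slide": [15.8,0,-2.2],"dr": [0,0,0],"jaw": 10},
  {"slide": [18,0,-2.5],"dr": [0,0,0],"jaw": 10},
])

```text
clock: 11.5
position: [584.9, 122.9, 46.9]
ee_rot: [0.993, 0.114, -0.0, 0.0]
contact_force: [-1.2, -0.9, 0.6]
gripper_width: 10.3
grasp_force: 0.7
```

Call:
step_arm([
  {"slide": [2.0,0,-0.3],"dr": [0,0,0],"jaw": 10},
  {"slide": [4,0,-0.6],"dr": [0,0,0],"jaw": 10},
  {"slide": [6,0,-0.9],"dr": [0,0,0],"jaw": 10},
  {"slide": [8,0,-1.2],"dr": [0,0,0],"jaw": 10},
  {"slide": [10,0,-1.5],"dr": [0,0,0],"jaw": 10},
  {"slide": [11.5,0,-1.7],"dr": [0,0,0],"jaw": 10},
  {"slide": [13,0,-1.9],"dr": [0,0,0],"jaw": 10},
  {"slide": [14.5,0,-2.0],"dr": [0,0,0],"jaw": 10},
])

```text
clock: 12.5
position: [598.9, 126.2, 48.9]
ee_rot: [0.993, 0.114, -0.0, 0.0]
contact_force: [-0.2, -0.3, 1.3]
gripper_width: 9.6
grasp_force: 0.7
```

Call:
step_arm([
  {"slide": [1.5,0,-0.2],"dr": [0,0,0],"jaw": 10},
  {"slide": [3,0,-0.3],"dr": [0,0,0],"jaw": 10},
  {"slide": [4.5,0,-0.4],"dr": [0,0,0],"jaw": 10},
  {"slide": [6,0,-0.5],"dr": [0,0,0],"jaw": 10},
  {"slide": [8,0,-0.5],"dr": [0,0,0],"jaw": 10},
  {"slide": [11,0,-0.4],"dr": [0,0,0],"jaw": 10},
  {"slide": [14,0,-0.2],"dr": [0,0,0],"jaw": 10},
  {"slide": [17,0,0],"dr": [0,0,0],"jaw": 10},
])

```text
clock: 13.5
position: [615.7, 130.1, 48.9]
ee_rot: [0.993, 0.114, 0.0, -0.0]
contact_force: [-0.3, -0.6, -0.6]
gripper_width: 10.1
grasp_force: 0.0
```

```bash
python3 look.py p3
```

```text
[615.669 130.11   48.879] [ 24.895 -40.19   48.879] [-0.25  -0.553 -0.613]
```

View pics/p3.png

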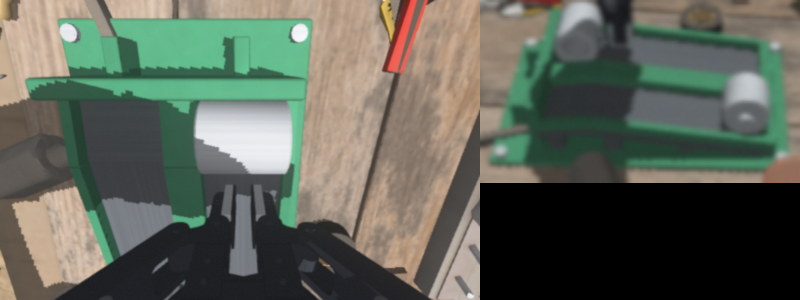

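The sleeve is past the crest line and against the stop plate (243,137), with the fingers a few mm behind it and out of contact. Now I'll retreat back and up.

Call:
step_arm([
  {"slide": [-4,0,0],"dr": [0,0,0],"jaw": 10},
  {"slide": [-10,0,-4],"dr": [0,0,0],"jaw": 10},
  {"slide": [-16,0,-15],"dr": [0,0,0],"jaw": 10},
  {"slide": [-20,0,-35],"dr": [0,0,0],"jaw": 10},
  {"slide": [-25,0,-60],"dr": [0,0,0],"jaw": 10},
  {"slide": [-30,0,-85],"dr": [0,0,0],"jaw": 10},
  {"slide": [-30,0,-100],"dr": [0,0,0],"jaw": 10},
  {"slide": [-30,0,-105],"dr": [0,0,0],"jaw": 10},
])

```text
clock: 14.6
position: [586.7, 123.5, 155.7]
ee_rot: [0.993, 0.114, 0.001, -0.0]
contact_force: [0.5, 0.2, 0.1]
gripper_width: 9.9
grasp_force: 0.0
```

Call:
step_arm([
  {"slide": [-5,0,0],"dr": [0,0,0],"jaw": 10},
  {"slide": [-15,0,-5],"dr": [0,0,0],"jaw": 10},
  {"slide": [-25,0,-10],"dr": [0,0,0],"jaw": 10},
  {"slide": [-35,0,-15],"dr": [0,0,0],"jaw": 10},
  {"slide": [-40,0,-20],"dr": [0,0,0],"jaw": 10},
  {"slide": [-40,0,-20],"dr": [0,0,0],"jaw": 10},
  {"slide": [-40,0,-20],"dr": [0,0,0],"jaw": 10},
  {"slide": [-40,0,-20],"dr": [0,0,0],"jaw": 10},
])

```text
clock: 15.6
position: [547.3, 114.2, 173.6]
ee_rot: [0.993, 0.114, -0.0, 0.0]
contact_force: [0.4, 0.6, 0.6]
gripper_width: 10.1
grasp_force: 0.0
```

```bash
python3 look.py p4
```

```text
[547.319 114.168 173.611] [-45.289 -40.201 173.611] [0.399 0.613 0.574]
```

View pics/p4.png

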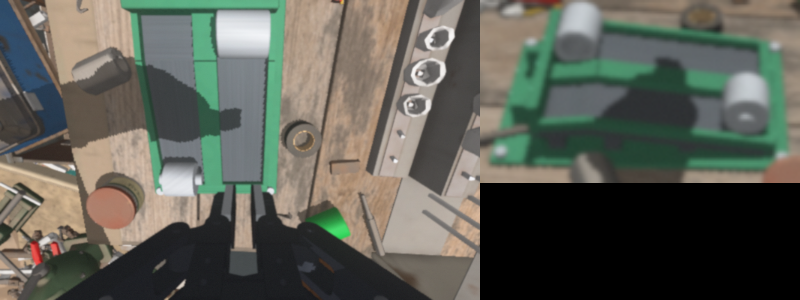

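The sleeve is seated against the stop (243,33), the roller is still at the foot of its lane (180,180), the things around the ramp look undisturbed and the arm is clear.

```bash
python3 -c "
from bench import arm; print(arm.job_done())"
```

```text
the job is handed in; nothing more can be done
None
```

The sleeve was pushed up the right lane, rolled the last ~20 mm from the crest to the stop just ahead of the fingertips, and rests there; roller still at its foot, arm clear, job handed in at about 16 s.

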